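Dip the coolant tank of a key-cutting machine

ROBOT

A 6-joint arm with a two-finger parallel gripper is mounted at the origin on the work surface. World frame = base frame: x ahead of the robot, y to its left, z up, the work surface at z = 0. Lengths are in m, angles in rad, forces in N, time in s.
With the tool pointing down it reaches from about 0.3 to 0.875 m from the base axis. Payload 6.4 kg.
Tool frame: the origin (TCP) lies at the very end of the fingers, on their centre line; the grasp point (between the pads) lies 19 mm behind it; z points along the fingers, y is the line along which they close (so a half turn about z gives the same grasp; the last joint's range is limited). The gripper opens to 85 mm and grips with 20 to 120 N. Pads are 22 mm wide; open, the fingers measure 114 mm over their backs; the gripper's body (76 mm by 85 mm) begins 54 mm behind the grasp point. The pads swing forward as they close: fully open they stand 13 mm farther back than shut.
Start: joints at [1.14, 0.181, 1.607, -0, 1.354, -0.206], TCP at [0.128, 0.561, 0.231] pointing down, gripper open.
Joint ranges: [-2.99, 2.99], [-0.89, 2.07], [0.3, 2.58], [-1.14, 4.28], [0, 2.63], [-3.12, 3.12]. Speed limits (rad/s): [2.57, 2.57, 3.01, 3.14, 3.14, 3.14].

INTERFACE

Orientations are given as a unit quaternion [w, x, y, z].
In Python, from bench import ctrl, camrig, monitor gives the robot as it stands (ctrl), with the cameras (camrig) and the readings (monitor).
- The arm moves only by the tool jog_arm, called after "Emit:" as a command line: name --argument value ..., lists and objects as JSON in quotes. Schema: {"type":"object","properties":{"deltas":{"type":"array","items":{"type":"object","properties":{"dx":{"type":"number"},"dy":{"type":"number"},"dz":{"type":"number"},"drx":{"type":"number"},"dry":{"type":"number"},"drz":{"type":"number"},"jaw":{"type":"number"}},"additionalProperties":false,"required":["jaw"]},"minItems":1,"maxItems":10},"only":{"type":"string"},"quiet":{"type":"boolean"},"lines":{"type":"string"}},"required":["deltas"],"additionalProperties":false}. deltas is a list of rows, 1 to 10 of them, each an object with the fields dx, dy, dz (the shift in m), drx, dry, drz (a rotation vector in rad), jaw (the opening from 0.0 (shut) to 1.0 (fully open)); a field left out counts as zero (the opening has to be given); each row is the pose to reach, as a shift and turn from the pose commanded when the call began, along the tool's axes at that moment; what a row does not reach only later rows make up. A row lasts 1/8 s, in which the tool goes at most 0.0625 m and 0.188 rad, less where a joint would pass 70% of its speed; a pose out of reach is approached as far as the arm can. The fingers move at their own pace and stop on an object; the grip force is fixed at half the most. Time passes only in rows, so rows that do not move let the fingers close. The tool returns the time, the measured TCP pose, the force, the opening and the grip force at its end. only (a regular expression) keeps the lines of the reply that match it, lines (a string "A,B") keeps lines A to B, and quiet returns only ok. Input that does not fit is refused with a message, and nothing moves.
- monitor.get_obs(): the state, without advancing time (a new reading comes with each control period).
- camrig.camera(name): name is "scene" or "top"; returns the picture (384x512x3 uint8, blue, green, red); there is no depth.
- camrig.camera_params(name): a dict with "fovy" (degrees; the focal length in pixels is half the picture's height over the tangent of half this angle, whatever the lens; pixels are square), "cx", "cy" (the principal point, pixels), "view" (4x4, takes a point from world to camera coordinates). Camera axes: x right, y up, looking along -z (the intrinsics and any distortion apply to the point x, -y, -z); pixel columns grow to the right and rows downward; lengths in m; the calibration is good to about 2 mm. A picture is of the moment at which its call begins. camera_params takes no time and is no camera call.
- ctrl.hand_in(): hands the job in; it is judged then, once.
The state is a dict: "time_s": time; "q": joint angles; "dq": joint speeds; "joint_efforts": joint torques, N m; "eef_pos": TCP position; "eef_rot": TCP orientation; "wrist_force": force on the tool from outside, world axes, zero at the start; "torque": the same for the moment, N m; "opening": opening from 0.0 (shut) to 1.0 (fully open); "grasp_force": force on a finger pad.
Only numpy, scipy, OpenCV 4.12 (cv2) and the standard library are available. Lean on these libraries where they do the work, as an engineer would, in place of code of your own. Each camera call takes 0.05 s, during which the arm holds its last target. There are 200 camera calls.

TASK

Check the coolant of the key-cutting machine: pull the coolant drawer under it out to its stop, take the wiped dipstick from its drip tray and lower it into the tank's filler neck until its collar sits on the neck, then draw it out. Finish while still holding the dipstick in the gripper, clear above the pulled-out drawer and level, its tip over the drawer so that drips fall there, and keep it still for reading. Leave the drawer out and do not disturb the other things on the bench.

Things in the scene. Friction and masses are not known exactly. Their poses are not given: they have to be found in the camera images.
- key_machine: Grey key-cutting machine fixed on the bench: base 280 mm deep (x), 360 mm wide (y), 170 mm high; motor head and key vices on its deck reach 270 mm high, all at least 60 mm behind the front face. Origin: on the bench under the middle of the front face, which looks along its -x, roughly at the robot; yaw varies a little. The drawer pulls out along its -x axis.
- coolant_drawer (a joint): Coolant drawer in the middle of the machine's base: 0 = shut, 0.170 m = out at its stop; starts up to 25 mm ajar. About 7 N of friction and some drag; stays where left. Front panel 232 mm wide, top edge 158 mm above the bench; behind it a steel tank 196 mm square, its lid 102 mm above the bench. With the drawer out, the front 150 mm of the tank is clear of the machine.
- drawer_handle (a point): Middle of the drawer's bar handle: level across the front (along the machine's y), about 110 mm long, 10 mm thick, 35 mm in front of the panel, 135 mm above the bench and 35 mm below the machine's top. Moves with the drawer. Axes as the machine's.
- filler_mouth (a point): Centre of the upper rim of the filler neck, an upright steel tube on the tank lid: bore 14 mm, flared to a rim 29 mm outside, 23 mm inside. The rim is 142 mm above the bench, 78 mm behind the drawer's front panel, 30 mm off the drawer's middle to the machine's -y side; under the machine's deck until the drawer is out. Moves with the drawer. Axes as the machine's (z up).
- drip_tray: Fixed steel drip tray, 110 x 90 mm, side walls 25 mm high; two end plates 106 mm apart, notched at the top, carry the dipstick along the tray's x axis, 54 mm above the bench; their prongs reach 61 mm. Origin: centre of the underside. It stands left or right of the drawer (trading places with the blank tray), turned up to 0.3 rad.
- dipstick: Loose dipstick, 216 mm long, about 100 g: steel rod 8 mm thick, 110 mm long, dark marks near its tip; collar (disc 32 mm across, 6 mm thick); thin 20 mm neck; black handle 80 mm long, 16 mm square. x axis: from handle to tip. Origin: on the axis at the collar's rod-side face. It starts level, 54 mm above the bench, in the drip tray's notches, two handle faces upright, handle towards the robot.
- dip_grip (a point): Middle of the dipstick's square handle, 66 mm from the collar face on the side away from the tip. Axes as the dipstick's.
- dip_collar (a point): Centre of the collar's rod-side face (same as the dipstick's origin).
- dip_tip (a point): Tip of the dipstick's rod, 110 mm from the collar face. Axes as the dipstick's.
- blank_tray: Fixed grey sorting tray of key blanks, 140 x 120 mm, 35 mm high; origin: centre of the underside. Not needed.
- padlock: Loose brass padlock lying flat, 75 x 48 mm, 22 mm high. Leave alone.
- lock_cylinder: Loose brass lock cylinder, 66 x 33 mm, 17 mm high. Leave alone.
- screwdriver: Loose screwdriver with a black handle, 200 mm long, along its x. Leave alone.
- brush: Loose flat brush with a wooden handle, 200 mm long, along its x. Leave alone.
- oil_bottle: White plastic bottle standing upright, 56 mm across, 150 mm high. Leave alone.
- spray_can: Aluminium spray can standing upright, 52 mm across, 170 mm high. Leave alone.
- calliper: Loose slide calliper lying flat, 200 mm long, 10 mm high. Leave alone.

How it is judged:
By the outcome, as a careful person would: the job done as asked, in the order asked, and still so for the second after the job is handed in, while the arm keeps its last pose, push and grip.
It also fails if it takes over 67 s, if anything falls off the work surface, if the arm or the gripper's body presses on something with over 40 N, if the wrist force passes 120 N, or if a joint passes its speed limit or range.

## Working session

There is one attempt and no reset: what is moved stays moved. The work goes in short steps, Python scripts to look and compute and a tool call to move; the robot and the scene stay as the last step left them, time stands still between calls to the robot, and variables do not carry over. Pictures are saved under pics/ and viewed, at most 13 in all, crops included, and the job is handed in when it is done.

```bash
ls; mkdir -p pics; python3 - <<'E'
from bench import ctrl, camrig, monitor
import cv2
o=monitor.get_obs();print(o)
for n in("scene","top"):
    cv2.imwrite(f"pics/{n}0.png",camrig.camera(n));print(camrig.camera_params(n))
E
```

```text
bench.py
pics
{'time_s': 0.0, 'q': array([ 1.13966515e+00,  1.81529755e-01,  1.60799249e+00, -4.70799401e-06,
        1.35382637e+00, -2.06272405e-01]), 'dq': array([-0.00161928,  0.00058139,  0.00069119, -0.00098284,  0.00056942,
       -0.00044939]), 'joint_efforts': array([ 1.99375005e-03, -4.44883740e+01, -3.51331544e+01, -6.56030784e-05,
        9.05100169e-03,  1.81128691e-06]), 'eef_pos': array([0.12794007, 0.5600191 , 0.23039801]), 'eef_rot': array([-2.72919861e-04,  1.12192129e-01,  9.93686145e-01, -8.34492271e-04]), 'wrist_force': array([-0.02907414,  0.01097068,  0.52727772]), 'torque': array([ 0.00446716, -0.02567941, -0.01202362]), 'grasp_force': 0.0, 'opening': 1.0005276270846006}
{'fovy': 54.31090661168233, 'cx': 254.67213866777604, 'cy': 188.88700400496506, 'view': array([[-0.62049445,  0.78412224,  0.01178756,  0.34887992],
       [-0.56798817, -0.45972495,  0.68267299,  0.28097568],
       [ 0.54071811,  0.41689961,  0.73062894, -1.89076501],
       [ 0.        ,  0.        ,  0.        ,  1.        ]])}
{'fovy': 45.09803035698622, 'cx': 251.80178673524634, 'cy': 192.8651095595443, 'view': array([[ 0.00550996, -0.99979205, -0.01963423,  0.03867279],
       [ 0.9938597 ,  0.0033053 ,  0.11059822, -0.60477486],
       [-0.11051032, -0.02012306,  0.99367124, -1.50515827],
       [ 0.        ,  0.        ,  0.        ,  1.        ]])}
```

View pics/scene0.png

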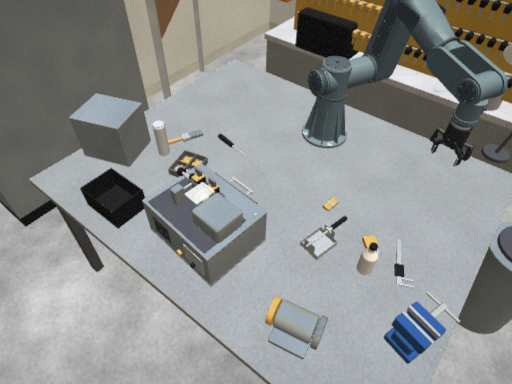

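View pics/top0.png

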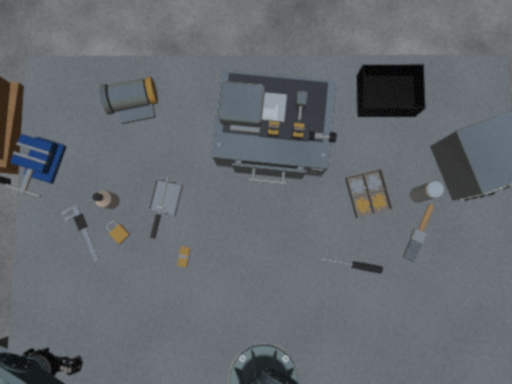

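The top view shows the machine at about (272,125), with its handle at (268,180). The drip tray is at (166,197), with the black dipstick handle at (155,226). I'll enlarge the area that matters in both views.

```bash
python3 - <<'E'
import cv2
t=cv2.imread("pics/top0.png");s=cv2.imread("pics/scene0.png")
a=cv2.resize(t[145:245,140:340],None,fx=4,fy=4,interpolation=cv2.INTER_CUBIC)
b=cv2.resize(s[170:270,200:360],None,fx=5,fy=5,interpolation=cv2.INTER_CUBIC)
cv2.imwrite("pics/t1.png",a);cv2.imwrite("pics/s1.png",b)
E
cat > h.py <<'E'
import numpy as np
from bench import ctrl, camrig, monitor
from scipy.spatial.transform import Rotation as R
def ray(n,u,v):
    p=camrig.camera_params(n);V=p["view"];f=192/np.tan(np.radians(p["fovy"]/2))
    d=V[:3,:3].T@np.array([(u-p["cx"])/f,-(v-p["cy"])/f,-1]);return -V[:3,:3].T@V[:3,3],d
def on(n,u,v,z):
    c,d=ray(n,u,v);return c+d*(z-c[2])/d[2]
def proj(n,X):
    p=camrig.camera_params(n);V=p["view"];f=192/np.tan(np.radians(p["fovy"]/2))
    q=V[:3,:3]@X+V[:3,3];return np.array([p["cx"]-f*q[0]/q[2],p["cy"]+f*q[1]/q[2]])
def tcp():
    o=monitor.get_obs();q=o["eef_rot"];return o["eef_pos"],R.from_quat([q[1],q[2],q[3],q[0]]),o
E
```

```text
(no output)
```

View pics/t1.png

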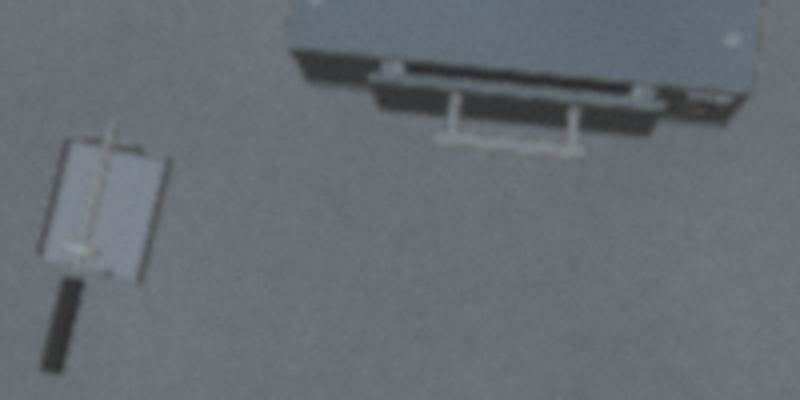

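View pics/s1.png

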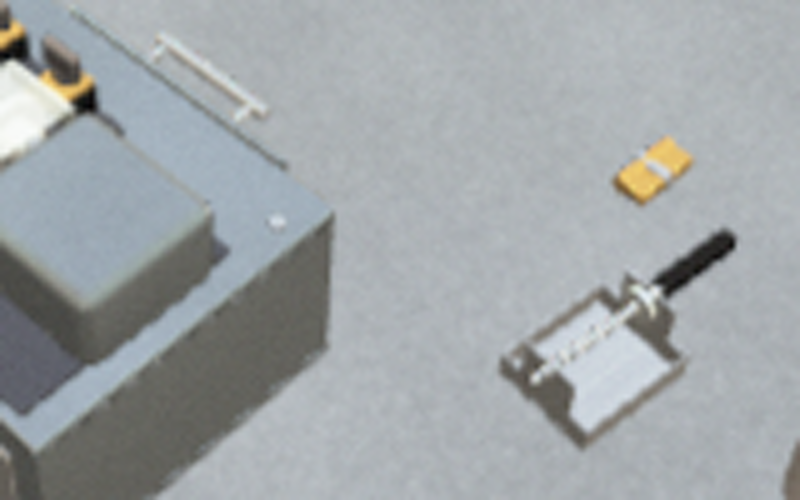

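The top crop shows the handle bar from (437,140) to (585,153). The machine's front edge runs from (290,48) to (750,92). The dipstick handle runs from (52,372) to (73,280), and its tip is at (112,120). In the scene crop, the bar runs from (158,38) to (266,110) and the dipstick from (730,238) to (535,380).

```bash
cat >> h.py <<'E'
def tri(a,b):
    (c1,d1),(c2,d2)=ray("top",*a),ray("scene",*b)
    d1/=np.linalg.norm(d1);d2/=np.linalg.norm(d2)
    s=np.linalg.lstsq(np.c_[d1,-d2],c2-c1,rcond=None)[0];p,q=c1+s[0]*d1,c2+s[1]*d2
    return (p+q)/2,np.linalg.norm(p-q)
E
python3 - <<'E'
from h import *
np.set_printoptions(precision=4,suppress=True)
T=lambda x,y:(140+(x+.5)/4-.5,145+(y+.5)/4-.5)
S=lambda x,y:(200+(x+.5)/5-.5,170+(y+.5)/5-.5)
for n,p,z in[("hL",(437,140),.135),("hR",(585,153),.135),("mL",(290,48),.17),("mR",(750,92),.17),("pL",(368,77),.158),("pR",(664,105),.158),("back",(52,372),.062),("front",(73,280),.062),("tip",(112,120),.054),("collar",(80,250),.058)]:
    print(n,on("top",*T(*p),z))
for n,p,z in[("hL",(266,110),.135),("hR",(158,38),.135),("mL",(332,212),.17),("back",(730,238),.056),("front",(657,288),.056),("tip",(535,380),.054),("col",(645,298),.054)]:
    print("s",n,on("scene",*S(*p),z))
print(tri(T(437,140),S(266,110)),tri(T(585,153),S(158,38)),tri(T(112,120),S(535,380)))
p,r,o=tcp();print(r.as_matrix())
E
```

```text
hL [0.6349 0.0487 0.135 ]
hR [ 0.625  -0.0666  0.135 ]
mL [0.7008 0.1608 0.17  ]
mR [ 0.6675 -0.1901  0.17  ]
pL [0.6805 0.1015 0.158 ]
pR [ 0.6592 -0.1259  0.158 ]
back [0.4542 0.362  0.062 ]
front [0.529 0.347 0.062]
tip [0.6622 0.3201 0.054 ]
collar [0.5539 0.3428 0.058 ]
s hL [0.6366 0.0477 0.135 ]
s hR [ 0.6298 -0.0669  0.135 ]
s mL [0.709  0.1643 0.17  ]
s back [0.4586 0.3661 0.056 ]
s front [0.5364 0.3467 0.056 ]
s tip [0.6634 0.3197 0.054 ]
s col [0.5488 0.344  0.054 ]
(array([0.6355, 0.048 , 0.1342]), np.float64(0.0017756380847203208)) (array([ 0.6264, -0.068 ,  0.1314]), np.float64(0.0030677520126504605)) (array([0.6626, 0.3198, 0.0531]), np.float64(0.0009054031479524672))
[[-0.9748  0.2229 -0.0007]
 [ 0.2229  0.9748 -0.0015]
 [ 0.0003 -0.0016 -1.    ]]
```

```bash
cat >> h.py <<'E'
def go(P,z,y):
    """tool-axis shift and turn to TCP position P with tool z and y directions"""
    p,r,o=tcp();z=np.array(z,float);z/=np.linalg.norm(z);y=np.array(y,float);y-=z*(y@z);y/=np.linalg.norm(y)
    g=R.from_matrix(np.c_[np.cross(y,z),y,z])
    print("t",round(o["time_s"],2),"row",np.round(np.r_[r.inv().apply(np.array(P)-p),(r.inv()*g).as_rotvec()],4))
E
python3 -c "
from h import *
go([.631,-.0095,.25],[0,0,-1],[.996,-.09,0])"
```

Emit:
jog_arm --deltas '[{"dx": -0.617, "dy": -0.443, "dz": -0.019, "drz": 1.436, "jaw": 0.25}, {"dx": -0.617, "dy": -0.443, "dz": -0.019, "drz": 1.436, "jaw": 0.25}, {"dx": -0.617, "dy": -0.443, "dz": -0.019, "drz": 1.436, "jaw": 0.25}, {"dx": -0.617, "dy": -0.443, "dz": -0.019, "drz": 1.436, "jaw": 0.25}, {"dx": -0.617, "dy": -0.443, "dz": -0.019, "drz": 1.436, "jaw": 0.25}, {"dx": -0.617, "dy": -0.443, "dz": -0.019, "drz": 1.436, "jaw": 0.25}, {"dx": -0.617, "dy": -0.443, "dz": -0.019, "drz": 1.436, "jaw": 0.25}, {"dx": -0.617, "dy": -0.443, "dz": -0.019, "drz": 1.436, "jaw": 0.25}, {"dx": -0.617, "dy": -0.443, "dz": -0.019, "drz": 1.436, "jaw": 0.25}, {"dx": -0.617, "dy": -0.443, "dz": -0.019, "drz": 1.436, "jaw": 0.25}]'

```text
time_s: 1.35
eef_pos: [0.5426, 0.0904, 0.2467]
eef_rot: [-0.0, 0.738, 0.674, -0.0]
wrist_force: [0.8, 0.6, 0.5]
opening: 0.248
grasp_force: 0.0
```

```bash
python3 -c "
from h import *
go([.631,-.0095,.25],[0,0,-1],[.996,-.09,0])"
```

```text
t 1.35 row [-0.0915  0.0971 -0.0034 -0.0004 -0.0002 -0.0002]
```

Emit:
jog_arm --deltas '[{"dx": -0.045, "dy": 0.048, "dz": -0.003, "jaw": 0.25}, {"dx": -0.0915, "dy": 0.097, "dz": -0.003, "jaw": 0.25}, {"dx": -0.0915, "dy": 0.097, "dz": -0.003, "jaw": 0.25}, {"dx": -0.0915, "dy": 0.097, "dz": -0.003, "jaw": 0.25}, {"dx": -0.0915, "dy": 0.097, "dz": -0.003, "jaw": 0.25}]'

```text
time_s: 1.98
eef_pos: [0.6292, -0.0062, 0.2498]
eef_rot: [-0.0, 0.738, 0.675, -0.0]
wrist_force: [-0.0, -0.3, 0.3]
opening: 0.251
grasp_force: 0.0
```

```bash
python3 - <<'E'
from h import *
import cv2
go([.631,-.0095,.118],[0,0,-1],[.996,-.09,0])
a=camrig.camera("top")[120:220,170:370];b=camrig.camera("scene")[130:230,180:330]
cv2.imwrite("pics/a.png",np.hstack([cv2.resize(x,None,fx=400/x.shape[1],fy=400/x.shape[1],interpolation=2) if 0 else cv2.resize(x,(400,300),interpolation=2) for x in(a,b)]))
E
```

```text
t 1.98 row [-0.0032  0.0022  0.1318 -0.0009 -0.0004  0.0015]
```

View pics/a.png

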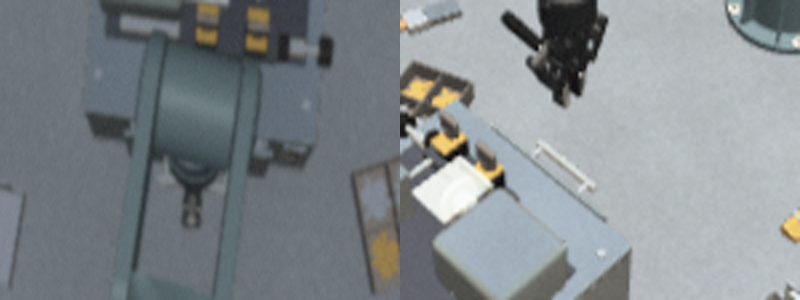

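The gripper is above the bar, and its fingers will pass between the bar and the panel. I'll lower it and grip.

Emit:
jog_arm --deltas '[{"dx": -0.003, "dy": 0.002, "dz": 0.04, "jaw": 0.25}, {"dx": -0.003, "dy": 0.002, "dz": 0.08, "jaw": 0.25}, {"dx": -0.003, "dy": 0.002, "dz": 0.105, "jaw": 0.25}, {"dx": -0.003, "dy": 0.002, "dz": 0.12, "jaw": 0.25}, {"dx": -0.003, "dy": 0.002, "dz": 0.132, "jaw": 0.25}, {"dx": -0.003, "dy": 0.002, "dz": 0.132, "jaw": 0.25}]'

```text
time_s: 2.82
eef_pos: [0.6316, -0.0106, 0.1177]
eef_rot: [-0.0, 0.738, 0.675, -0.0]
wrist_force: [0.0, -0.2, -0.0]
opening: 0.246
grasp_force: 0.0
```

Emit:
jog_arm --deltas '[{"jaw": 0}, {"jaw": 0}, {"jaw": 0}, {"jaw": 0}]'

```text
time_s: 3.32
eef_pos: [0.6326, -0.0109, 0.1189]
eef_rot: [0.001, 0.738, 0.675, 0.001]
wrist_force: [1.7, 2.0, 2.6]
opening: 0.107
grasp_force: 58.8
```

Emit:
jog_arm --deltas '[{"dy": -0.01, "jaw": 0}, {"dy": -0.025, "jaw": 0}, {"dy": -0.04, "jaw": 0}, {"dy": -0.055, "jaw": 0}, {"dy": -0.07, "jaw": 0}, {"dy": -0.085, "jaw": 0}, {"dy": -0.1, "jaw": 0}, {"dy": -0.115, "jaw": 0}, {"dy": -0.13, "jaw": 0}, {"dy": -0.135, "jaw": 0}]'

```text
time_s: 4.58
eef_pos: [0.4986, 0.0027, 0.1189]
eef_rot: [0.001, 0.738, 0.674, 0.002]
wrist_force: [8.5, 8.3, -1.6]
opening: 0.102
grasp_force: 60.1
```

Emit:
jog_arm --deltas '[{"dy": -0.005, "jaw": 0}, {"dy": -0.009, "jaw": 0}, {"dy": -0.012, "jaw": 0}, {"dy": -0.015, "jaw": 0}, {"dy": -0.015, "jaw": 0}]'

```text
time_s: 5.2
eef_pos: [0.4839, 0.0042, 0.1189]
eef_rot: [0.0, 0.738, 0.674, 0.002]
wrist_force: [5.8, 9.1, 1.6]
opening: 0.102
grasp_force: 60.4
```

Emit:
jog_arm --deltas '[{"dy": -0.004, "jaw": 0}, {"dy": -0.008, "jaw": 0}, {"dy": -0.008, "jaw": 0}]'

```text
time_s: 5.58
eef_pos: [0.4758, 0.005, 0.1189]
eef_rot: [0.0, 0.738, 0.674, 0.002]
wrist_force: [6.2, 10.2, 2.0]
opening: 0.104
grasp_force: 60.4
```

Emit:
jog_arm --deltas '[{"dy": -0.003, "jaw": 0}, {"dy": -0.006, "jaw": 0}, {"dy": -0.006, "jaw": 0}]'

```text
time_s: 5.95
eef_pos: [0.4726, 0.0053, 0.1189]
eef_rot: [0.003, 0.739, 0.674, 0.005]
wrist_force: [18.6, 10.6, -9.7]
opening: 0.104
grasp_force: 59.3
```

Emit:
jog_arm --deltas '[{"dy": -0.003, "jaw": 0}, {"dy": -0.004, "jaw": 0}, {"dy": -0.004, "jaw": 0}]'

```text
time_s: 6.32
eef_pos: [0.4725, 0.0053, 0.119]
eef_rot: [0.006, 0.739, 0.674, 0.008]
wrist_force: [37.7, 11.5, -28.2]
opening: 0.103
grasp_force: 58.1
```

Emit:
jog_arm --deltas '[{"dy": 0.006, "jaw": 0}, {"dy": 0.006, "jaw": 0.25}, {"dy": 0.006, "jaw": 0.25}, {"dy": 0.006, "jaw": 0.25}]'

```text
time_s: 6.82
eef_pos: [0.47, 0.0035, 0.1178]
eef_rot: [-0.0, 0.738, 0.675, -0.0]
wrist_force: [-0.8, 0.1, 0.1]
opening: 0.251
grasp_force: 0.0
```

Drawer is at its stop and released. Next I raise the gripper, then plan the tilted pick: tool 30° below horizontal, so the stick can later be turned upright without the hand hitting the machine.

Emit:
jog_arm --deltas '[{"dz": -0.05, "jaw": 0.25}, {"dz": -0.10, "jaw": 0.25}, {"dz": -0.14, "jaw": 0.25}, {"dz": -0.14, "jaw": 0.4}]'

```text
time_s: 7.32
eef_pos: [0.4723, 0.003, 0.2617]
eef_rot: [0.003, 0.738, 0.675, 0.002]
wrist_force: [1.0, -0.0, 0.3]
opening: 0.399
grasp_force: 0.0
```

```bash
python3 -c "
from h import *
go([.46,.30,.22],[.849,-.171,-.5],[.198,.98,0])"
```

```text
t 7.33 row [ 0.2947 -0.0393  0.041  -0.7553 -0.841  -1.3179]
```

Emit:
jog_arm --deltas '[{"dx": 0.295, "dy": -0.039, "dz": 0.041, "drx": -0.755, "dry": -0.841, "drz": -1.318, "jaw": 0.5}, {"dx": 0.295, "dy": -0.039, "dz": 0.041, "drx": -0.755, "dry": -0.841, "drz": -1.318, "jaw": 0.5}, {"dx": 0.295, "dy": -0.039, "dz": 0.041, "drx": -0.755, "dry": -0.841, "drz": -1.318, "jaw": 0.5}, {"dx": 0.295, "dy": -0.039, "dz": 0.041, "drx": -0.755, "dry": -0.841, "drz": -1.318, "jaw": 0.5}, {"dx": 0.295, "dy": -0.039, "dz": 0.041, "drx": -0.755, "dry": -0.841, "drz": -1.318, "jaw": 0.5}, {"dx": 0.295, "dy": -0.039, "dz": 0.041, "drx": -0.755, "dry": -0.841, "drz": -1.318, "jaw": 0.5}, {"dx": 0.295, "dy": -0.039, "dz": 0.041, "drx": -0.755, "dry": -0.841, "drz": -1.318, "jaw": 0.5}, {"dx": 0.295, "dy": -0.039, "dz": 0.041, "drx": -0.755, "dry": -0.841, "drz": -1.318, "jaw": 0.5}, {"dx": 0.295, "dy": -0.039, "dz": 0.041, "drx": -0.755, "dry": -0.841, "drz": -1.318, "jaw": 0.5}, {"dx": 0.295, "dy": -0.039, "dz": 0.041, "drx": -0.755, "dry": -0.841, "drz": -1.318, "jaw": 0.5}]'

```text
time_s: 8.57
eef_pos: [0.451, 0.3027, 0.2529]
eef_rot: [0.454, 0.088, 0.886, -0.049]
wrist_force: [0.2, -0.3, 0.4]
opening: 0.501
grasp_force: 0.0
```

```bash
python3 - <<'E'
from h import *
import cv2
np.set_printoptions(precision=4,suppress=True)
go([.506,.352,.145],[.849,-.171,-.5],[.198,.98,0]);print(tcp()[2]["q"])
t=camrig.camera("top");s=camrig.camera("scene")
a=cv2.resize(t[145:245,215:335],(400,333),interpolation=2);b=cv2.resize(s[150:250,190:310],(400,333),interpolation=2)
cv2.imwrite("pics/b.png",np.hstack([a,b]))
# dipstick handle from first pictures: black mask
t0=cv2.imread("pics/top0.png");m=np.zeros(t0.shape[:2],bool);m[208:242,145:166]=t0[208:242,145:166].max(2)<75
v,u=np.nonzero(m);print(len(u),u.mean(),v.mean(),on("top",u.mean(),v.mean(),.060))
l=cv2.fitLine(np.c_[u,v].astype(np.float32),cv2.DIST_L2,0,.01,.01).ravel();c=np.array([u.mean(),v.mean()])
k=(np.c_[u,v]-c)@l[:2];e=[on("top",*(c+x*l[:2]),.060) for x in(k.min(),k.max())];print(e)
s0=cv2.imread("pics/scene0.png");m=np.zeros(s0.shape[:2],bool);m[212:232,328:350]=s0[212:232,328:350].max(2)<75
v,u=np.nonzero(m);print(len(u),u.mean(),v.mean(),on("scene",u.mean(),v.mean(),.057))
E
```

```text
t 8.57 row [ 0.0616  0.0599  0.0985 -0.0057 -0.1     0.004 ]
[ 0.7699 -0.0658  2.1121 -1.1377  0.8342  0.1015]
110 155.1818181818182 226.06363636363636 [0.4918 0.3552 0.06  ]
[array([0.4552, 0.3636, 0.06  ]), array([0.5287, 0.3467, 0.06  ])]
63 338.76190476190476 222.06349206349208 [0.4971 0.3576 0.057 ]
```

View pics/b.png

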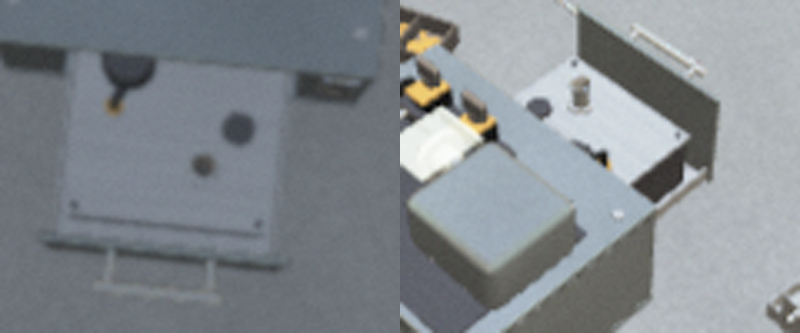

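The drawer is out. The filler neck shows at top-crop (203,164) and its rim at scene-crop (580,82), with the tank and panel clear. Joint 4 reached its limit at that tilt, so I'll pick with the tool 60° below horizontal. The insertion will then come from the robot side.

```bash
python3 - <<'E'
from h import *
np.set_printoptions(precision=4,suppress=True)
go([.501,.353,.14],[.4895,-.102,-.866],[.204,.979,0])
a=(215+203.5*.3-.5,145+164.5*.3-.5);b=(190+180.5*.3-.5,150+82*.3-.5)
print(on("top",*a,.142),on("scene",*b,.142),tri(a,b))
for n in("scene","top"): print(proj(n,np.array([.582,-.035,.142])))
E
```

```text
t 8.68 row [ 0.0694  0.0601  0.097  -0.0024  0.4238  0.0032]
[ 0.5898 -0.0342  0.142 ] [ 0.5908 -0.0352  0.142 ] (array([ 0.5902, -0.0348,  0.1417]), np.float64(0.001391675182879001))
[245.1016 172.9178]
[275.797  196.3499]
```

Emit:
jog_arm --deltas '[{"dx": 0.035, "dy": 0.03, "dz": 0.048, "dry": 0.2, "jaw": 0.5}, {"dx": 0.069, "dy": 0.06, "dz": 0.097, "drx": -0.002, "dry": 0.424, "drz": 0.003, "jaw": 0.5}, {"dx": 0.069, "dy": 0.06, "dz": 0.097, "drx": -0.002, "dry": 0.424, "drz": 0.003, "jaw": 0.5}, {"dx": 0.069, "dy": 0.06, "dz": 0.097, "drx": -0.002, "dry": 0.424, "drz": 0.003, "jaw": 0.5}, {"dx": 0.069, "dy": 0.06, "dz": 0.097, "drx": -0.002, "dry": 0.424, "drz": 0.003, "jaw": 0.5}]'

```text
time_s: 9.3
eef_pos: [0.5012, 0.353, 0.1402]
eef_rot: [0.258, 0.099, 0.961, -0.027]
wrist_force: [0.2, 0.8, 0.4]
opening: 0.497
grasp_force: 0.0
```

```bash
python3 - <<'E'
from h import *
import cv2
np.set_printoptions(precision=4,suppress=True)
go([.501,.353,.0375],[.4895,-.102,-.866],[.204,.979,0]);print(tcp()[0],tcp()[2]["q"])
t=camrig.camera("top");s=camrig.camera("scene")
cv2.imwrite("pics/c.png",np.hstack([cv2.resize(t[155:255,105:225],(400,333),interpolation=2),cv2.resize(s[170:270,280:400],(400,333),interpolation=2)]))
# filler neck rim, brightness profile
c=t[180:212,262:292].astype(int);print(np.round(c.mean(2)).astype(int)[8:24,6:24])
E
```

```text
t 9.3 row [ 0.0515  0.0001  0.0888 -0.0014  0.0003 -0.0005]
[0.5012 0.353  0.1402] [ 0.6117  0.2208  1.8572 -0.5542  0.7685 -0.4061]
[[138 138 138 136 138 135 133 135 137 135 135 136 135 134 131 121 114 103]
 [137 139 136 137 135 139 138 136 138 138 135 137 136 138 134 135 132 124]
 [136 136 136 137 135 134 132 133 131 131 134 136 135 138 136 136 138 134]
 [136 136 134 134 132 123 116 113 113 114 125 132 136 138 139 137 137 136]
 [138 134 134 134 121 107  93  83  88  93 109 125 135 135 135 137 138 138]
 [138 137 136 134 115  91  76  77  78  84  97 117 130 138 138 138 139 138]
 [135 136 137 133 113  84  70  72  75  79  91 108 124 134 137 137 138 140]
 [139 138 136 129 113  87  71  71  72  76  87 109 124 134 136 137 139 139]
 [137 137 134 134 126 104  80  74  71  80  93 116 124 135 139 139 136 139]
 [137 138 136 138 133 123 102  86  86  98 113 118 128 133 137 141 139 137]
 [135 134 135 139 136 132 125 116 115 124 125 124 127 132 138 137 140 141]
 [134 136 136 135 132 131 134 132 130 133 135 132 133 136 136 139 136 136]
 [137 138 136 135 134 126 132 131 130 133 139 135 137 138 135 140 138 136]
 [136 136 136 137 135 130 133 133 131 135 136 135 134 136 136 138 137 135]
 [137 137 135 138 136 135 135 136 135 136 137 136 135 134 136 137 136 135]
 [138 139 137 138 139 136 138 137 139 136 136 136 137 137 135 134 135 136]]
```

View pics/c.png

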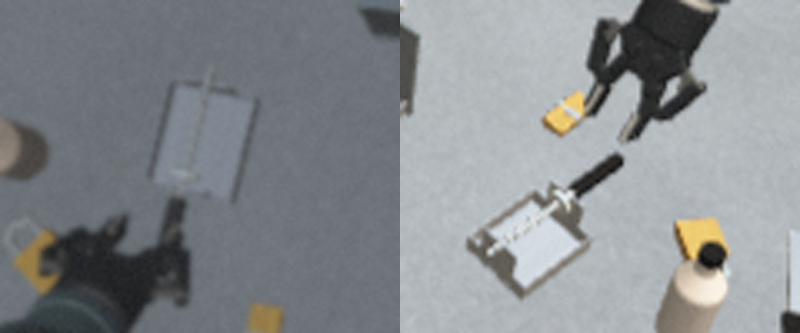

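The fingers straddle the dipstick handle's line, once I allow for parallax. The handle lies at top-crop (178,215). I'll descend and grip.

Emit:
jog_arm --deltas '[{"dx": 0.02, "dz": 0.035, "jaw": 0.5}, {"dx": 0.037, "dz": 0.063, "jaw": 0.5}, {"dx": 0.046, "dz": 0.08, "jaw": 0.5}, {"dx": 0.0515, "dz": 0.0888, "jaw": 0.5}, {"dx": 0.0515, "dz": 0.0888, "jaw": 0.5}]'

```text
time_s: 10.02
eef_pos: [0.5012, 0.3535, 0.038]
eef_rot: [0.257, 0.099, 0.961, -0.027]
wrist_force: [0.4, -0.2, 0.3]
opening: 0.5
grasp_force: 0.0
```

Emit:
jog_arm --deltas '[{"jaw": 0}, {"jaw": 0}, {"jaw": 0}, {"jaw": 0}, {"jaw": 0}]'

```text
time_s: 10.65
eef_pos: [0.5024, 0.354, 0.0389]
eef_rot: [0.258, 0.099, 0.961, -0.026]
wrist_force: [-0.9, 0.9, 6.0]
opening: 0.181
grasp_force: 60.1
```

Emit:
jog_arm --deltas '[{"dx": -0.01, "dz": -0.0172, "jaw": 0}, {"dx": -0.025, "dz": -0.043, "jaw": 0}, {"dx": -0.05, "dz": -0.086, "jaw": 0}, {"dx": -0.075, "dz": -0.129, "jaw": 0}, {"dx": -0.1, "dz": -0.172, "jaw": 0}, {"dx": -0.125, "dz": -0.2155, "jaw": 0}, {"dx": -0.125, "dz": -0.2155, "jaw": 0}, {"dx": -0.125, "dz": -0.2155, "jaw": 0}]'

```text
time_s: 11.65
eef_pos: [0.5013, 0.3528, 0.2855]
eef_rot: [0.256, 0.099, 0.961, -0.027]
wrist_force: [0.0, 0.4, -2.6]
opening: 0.179
grasp_force: 59.7
```

```bash
python3 - <<'E'
from h import *
import cv2
t=camrig.camera("top");s=camrig.camera("scene");p,r,o=tcp();print(p,o["opening"],o["q"])
for n in("top","scene"): print([proj(n,p+np.array(x)) for x in ([0,0,0],[.161,-.03,.016])])
cv2.imwrite("pics/d.png",np.hstack([cv2.resize(t[125:245,105:249],(400,333),interpolation=2),cv2.resize(s[130:250,270:414],(400,333),interpolation=2)]))
# insertion pose: h = forward toward the machine
h=np.array([.996,-.09,0]);m=np.array([.590,-.035,.142]);z=.866*h-np.array([0,0,.5])
g=m+np.array([0,0,.066+.13]);go(g+.019*z,z,[-.09,-.996,0])
E
```

```text
[0.50103371 0.35259403 0.28424299] 0.17494968057262728 [ 0.61065763  0.04381309  1.73569051 -0.43773092  1.03488626 -0.59089063]
[array([137.86400372, 219.56796376]), array([148.96516597, 161.42609362])]
[array([348.70009832, 180.50155336]), array([316.45172008, 201.07515443])]
t 11.75 row [-0.1801 -0.3594  0.0535 -0.7968  0.1293  2.9532]
```

View pics/d.png

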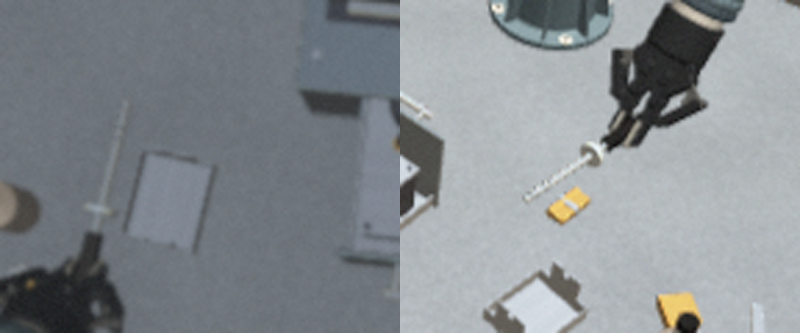

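The dipstick is held level as modelled, with the tip seen at scene-crop (527,200) and predicted within 1 px. Next I turn it towards the insertion pose in two steps, carrying it high.

```bash
python3 - <<'E'
from h import *
np.set_printoptions(precision=4,suppress=True)
T=lambda x,y:(105+(x+.5)*.36-.5,125+(y+.5)*.36-.5);S=lambda x,y:(270+(x-400+.5)*.36-.5,130+(y+.5)*.36-.5)
p,r,o=tcp()
for n,a,b in[("tip",(127,102),(527,200)),("col",(98,209),(592,153))]:
    X,e=tri(T(*a),S(*b));print(n,X,e,r.inv().apply(X-p))
print("model tip",r.inv().apply(np.array([.979,-.204,0])*.176)-[0,0,.019])
a=-1.6;d=np.array([np.cos(a),np.sin(a),0]);go([.47,.18,.34],.5*d-np.array([0,0,.866]),[-np.sin(a),np.cos(a),0])
E
```

```text
tip [0.6628 0.3197 0.296 ] 0.00022069149670729838 [-0.1491  0.001   0.0719]
col [0.5549 0.3431 0.3009] 0.002302323023371409 [-0.0557  0.0017  0.0127]
model tip [-0.1527  0.0002  0.0685]
t 11.75 row [-0.0318 -0.1755 -0.0454  0.6925 -0.0005  1.2093]
```

Emit:
jog_arm --deltas '[{"dx": -0.006, "dy": -0.035, "dz": -0.009, "drx": 0.12, "drz": 0.21, "jaw": 0}, {"dx": -0.012, "dy": -0.06, "dz": -0.018, "drx": 0.2, "drz": 0.35, "jaw": 0}, {"dx": -0.032, "dy": -0.175, "dz": -0.045, "drx": 0.692, "drz": 1.209, "jaw": 0}, {"dx": -0.032, "dy": -0.175, "dz": -0.045, "drx": 0.692, "drz": 1.209, "jaw": 0}, {"dx": -0.032, "dy": -0.175, "dz": -0.045, "drx": 0.692, "drz": 1.209, "jaw": 0}, {"dx": -0.032, "dy": -0.175, "dz": -0.045, "drx": 0.692, "drz": 1.209, "jaw": 0}, {"dx": -0.032, "dy": -0.175, "dz": -0.045, "drx": 0.692, "drz": 1.209, "jaw": 0}, {"dx": -0.032, "dy": -0.175, "dz": -0.045, "drx": 0.692, "drz": 1.209, "jaw": 0}, {"dx": -0.032, "dy": -0.175, "dz": -0.045, "drx": 0.692, "drz": 1.209, "jaw": 0}, {"dx": -0.032, "dy": -0.175, "dz": -0.045, "drx": 0.692, "drz": 1.209, "jaw": 0}]'

```text
time_s: 13.0
eef_pos: [0.4711, 0.1809, 0.3411]
eef_rot: [0.18, 0.692, 0.674, -0.184]
wrist_force: [-0.4, -0.3, -2.5]
opening: 0.175
grasp_force: 59.7
```

```bash
python3 - <<'E'
from h import *
print(tcp()[2]["q"])
h=np.array([.996,-.09,0]);m=np.array([.590,-.035,.142]);z=.866*h-np.array([0,0,.5])
g=m+np.array([0,0,.066+.15]);go(g+.019*z,z,[-.09,-.996,0])
E
```

```text
[ 0.41789576  0.15205955  1.50381608 -0.47208211  1.70940915  0.43217123]
t 13.0 row [-0.1889  0.1411  0.1003 -0.4597  1.1754  1.7145]
```

Emit:
jog_arm --deltas '[{"dx": -0.189, "dy": 0.141, "dz": 0.1, "drx": -0.46, "dry": 1.175, "drz": 1.714, "jaw": 0}, {"dx": -0.189, "dy": 0.141, "dz": 0.1, "drx": -0.46, "dry": 1.175, "drz": 1.714, "jaw": 0}, {"dx": -0.189, "dy": 0.141, "dz": 0.1, "drx": -0.46, "dry": 1.175, "drz": 1.714, "jaw": 0}, {"dx": -0.189, "dy": 0.141, "dz": 0.1, "drx": -0.46, "dry": 1.175, "drz": 1.714, "jaw": 0}, {"dx": -0.189, "dy": 0.141, "dz": 0.1, "drx": -0.46, "dry": 1.175, "drz": 1.714, "jaw": 0}, {"dx": -0.189, "dy": 0.141, "dz": 0.1, "drx": -0.46, "dry": 1.175, "drz": 1.714, "jaw": 0}, {"dx": -0.189, "dy": 0.141, "dz": 0.1, "drx": -0.46, "dry": 1.175, "drz": 1.714, "jaw": 0}, {"dx": -0.189, "dy": 0.141, "dz": 0.1, "drx": -0.46, "dry": 1.175, "drz": 1.714, "jaw": 0}, {"dx": -0.189, "dy": 0.141, "dz": 0.1, "drx": -0.46, "dry": 1.175, "drz": 1.714, "jaw": 0}, {"dx": -0.189, "dy": 0.141, "dz": 0.1, "drx": -0.46, "dry": 1.175, "drz": 1.714, "jaw": 0}]'

```text
time_s: 14.25
eef_pos: [0.6054, -0.0367, 0.3499]
eef_rot: [0.047, 0.897, 0.059, 0.436]
wrist_force: [-0.1, 0.4, -1.6]
opening: 0.172
grasp_force: 59.6
```

```bash
python3 - <<'E'
from h import *
print(tcp()[2]["q"])
h=np.array([.996,-.09,0]);m=np.array([.590,-.035,.142]);z=.866*h-np.array([0,0,.5])
g=m+np.array([0,0,.066+.15]);go(g+.019*z,z,[-.09,-.996,0])
E
```

```text
[-0.41143304 -0.36289923  2.1154086   0.54239956  0.58362455  0.69794533]
t 14.25 row [-0.0004 -0.0003  0.0016 -0.0516  0.135   0.1997]
```

Emit:
jog_arm --deltas '[{"dz": 0.0016, "drx": -0.026, "dry": 0.067, "drz": 0.1, "jaw": 0}, {"dz": 0.0016, "drx": -0.052, "dry": 0.135, "drz": 0.2, "jaw": 0}, {"dz": 0.0016, "drx": -0.052, "dry": 0.135, "drz": 0.2, "jaw": 0}, {"dz": 0.0016, "drx": -0.052, "dry": 0.135, "drz": 0.2, "jaw": 0}, {"dz": 0.0016, "drx": -0.052, "dry": 0.135, "drz": 0.2, "jaw": 0}]'

```text
time_s: 14.88
eef_pos: [0.6079, -0.0368, 0.3499]
eef_rot: [0.023, 0.866, -0.037, 0.498]
wrist_force: [-0.3, 0.1, -0.8]
opening: 0.173
grasp_force: 59.8
```

```bash
python3 - <<'E'
from h import *
import cv2
p,r,o=tcp();print(p,r.as_matrix().round(3),o["q"])
t=camrig.camera("top");s=camrig.camera("scene");cv2.imwrite("pics/s_ins.png",s)
print([proj("scene",np.array([.59,-.035,z])) for z in(.142,.182,.292)])
cv2.imwrite("pics/e.png",np.hstack([cv2.resize(t[140:236,215:311],(400,400),interpolation=2),cv2.resize(s[100:196,195:291],(400,400),interpolation=2)]))
E
```

```text
[ 0.60793006 -0.03681975  0.34991063] [[ 0.501 -0.086  0.861]
 [-0.04  -0.996 -0.076]
 [ 0.865  0.004 -0.502]] [-0.39836569 -0.38827174  2.20637634  0.74555124  0.39920955  0.70224707]
[array([243.8204296 , 174.01842016]), array([243.72364945, 166.68663476]), array([243.43625984, 144.91482694])]
```

View pics/e.png

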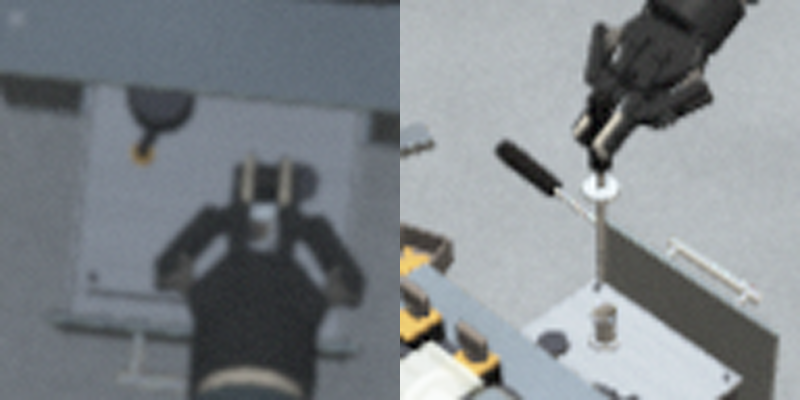

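Scene crop shows the stick upright, with the collar at (600,187) and the rod running down to about (599,280). The neck mouth is at (604,312), so the stick looks about 1 px left. I'll measure this more precisely.

```bash
python3 - <<'E'
import cv2,numpy as np
g=cv2.imread("pics/s_ins.png").mean(2).astype(int)
for v in list(range(141,182,2)): print(v,g[v,235:253])
E
```

```text
141 [188 189 188 191 190 175 155  78  57 145 167 181 187 188 186 186 185 187]
143 [188 188 188 192 220 235 243 148 121 192 236 234 196 186 186 193 188 187]
145 [186 186 188 180 238 244 244 204 218 233 242 243 195 187 184 183 186 188]
147 [201 191 183 182 161 180 208 211 216 202 203 176 175 184 185 182 185 189]
149 [171 174 202 196 185 185 180 122 122 153 181 186 185 182 188 184 186 185]
151 [183 185 172 184 177 219 195 125 123 157 180 183 184 185 187 187 187 187]
153 [185 188 187 187 186 174 169 130 122 124 171 182 180 187 185 184 187 188]
155 [186 187 187 185 182 184 185 131 120  96  79  99 127 169 181 177 183 186]
157 [184 182 189 184 181 184 184 130 119  95  80  77  83  74 101 127 173 180]
159 [182 185 185 185 190 191 185 134 120  94  78  80  81  78  78  80  80  98]
161 [188 184 184 183 186 187 184 130 110  95  80  78  79  80  78  79  80  79]
163 [187 188 190 186 189 186 188 131 112  86  82  77  77  78  78  78  80  80]
165 [188 186 185 187 186 188 184 131 117  87  80  81  80  78  77  78  78  79]
167 [185 188 183 184 186 193 205 149 128  96  81  79  82  81  76  77  77  78]
169 [189 186 195 206 213 217 170 134 198 214 195 143  90  78  80  78  76  76]
171 [205 207 216 217 220 217 218 218 217 220 219 216 211 192 140  90  81  80]
173 [218 215 216 215 215 217 211 199 175 162 161 184 215 220 219 209 188 141]
175 [218 219 219 218 216 198 174 144 136 124 109 130 208 217 220 219 221 218]
177 [220 220 219 220 221 218 174 131 119 116 136 153 212 218 217 219 217 221]
179 [215 217 219 221 220 217 192 118  98 105 115 161 209 216 219 219 218 215]
181 [190 213 217 215 218 200 204 124  98 106 116 163 214 217 216 216 217 218]
```

The rod is centred at u≈242.7 and should be at about 243.4, so it sits roughly 3 mm too far to −y. I'll correct that and lower partway.

Emit:
jog_arm --deltas '[{"dx": -0.0005, "dy": -0.003, "dz": -0.001, "jaw": 0}, {"dx": -0.01, "dy": -0.003, "dz": 0.005, "jaw": 0}, {"dx": -0.02, "dy": -0.003, "dz": 0.011, "jaw": 0}, {"dx": -0.028, "dy": -0.003, "dz": 0.0156, "jaw": 0}, {"dx": -0.028, "dy": -0.003, "dz": 0.0156, "jaw": 0}]'

```text
time_s: 15.6
eef_pos: [0.6069, -0.0334, 0.3158]
eef_rot: [0.022, 0.867, -0.037, 0.497]
wrist_force: [0.2, -0.5, -1.0]
opening: 0.172
grasp_force: 59.8
```

```bash
python3 - <<'E'
from h import *
s=camrig.camera("scene");g=s.mean(2).astype(int)
for v in range(151,182,2): print(v,g[v,235:253])
E
```

```text
151 [182 184 173 183 176 232 243 244 146 121 209 240 239 210 191 186 186 184]
153 [187 187 188 186 184 205 241 244 239 231 242 244 234 191 185 184 186 187]
155 [188 186 186 185 184 170 145 153 162 178 163 117 119 168 180 179 184 187]
157 [186 185 188 183 181 184 185 186 129 120  91  77  74  76 101 128 173 183]
159 [185 183 184 185 190 188 187 184 132 119  94  83  78  77  82  78  75 100]
161 [188 184 182 186 189 188 184 185 130 118  94  80  80  81  78  80  78  78]
163 [190 187 189 186 183 187 188 188 131 118  96  83  81  80  80  81  77  78]
165 [189 187 184 186 188 187 186 184 131 116  99  80  81  77  78  76  79  78]
167 [185 185 186 187 184 193 204 192 149 118  97  81  81  81  80  79  81  81]
169 [184 185 197 205 210 217 169 129 134 113 131 130  92  81  81  81  78  78]
171 [204 207 213 217 220 217 217 218 168 123 153 211 210 192 143  89  78  79]
173 [218 215 217 218 215 216 209 199 147 111 140 178 215 218 218 208 192 140]
175 [218 219 221 218 215 196 176 148 133 123 108 130 209 219 218 220 221 218]
177 [220 220 221 219 220 218 173 131 117 120 137 151 212 217 218 216 218 219]
179 [215 218 217 220 218 217 188 116  98 105 115 158 209 218 218 218 219 215]
181 [188 212 216 216 218 199 203 123  99 105 116 164 217 217 216 215 217 218]
```

Emit:
jog_arm --deltas '[{"dx": -0.006, "dz": 0.0035, "jaw": 0}, {"dx": -0.013, "dz": 0.0075, "jaw": 0}, {"dx": -0.02, "dz": 0.0116, "jaw": 0}, {"dx": -0.026, "dz": 0.0151, "jaw": 0}, {"dx": -0.026, "dz": 0.0151, "jaw": 0}]'

```text
time_s: 16.27
eef_pos: [0.6072, -0.0341, 0.287]
eef_rot: [0.023, 0.866, -0.037, 0.498]
wrist_force: [0.3, -1.9, -1.7]
opening: 0.174
grasp_force: 59.7
```

Emit:
jog_arm --deltas '[{"dx": -0.01, "dz": 0.0058, "jaw": 0}, {"dx": -0.02, "dz": 0.0116, "jaw": 0}, {"dx": -0.03, "dz": 0.0174, "jaw": 0}, {"dx": -0.04, "dz": 0.0232, "jaw": 0}, {"dx": -0.05, "dz": 0.029, "jaw": 0}, {"dx": -0.06, "dz": 0.0348, "jaw": 0}, {"dx": -0.06, "dz": 0.0348, "jaw": 0}]'

```text
time_s: 17.15
eef_pos: [0.6068, -0.0342, 0.2169]
eef_rot: [0.023, 0.866, -0.038, 0.497]
wrist_force: [-1.3, -1.8, -2.2]
opening: 0.177
grasp_force: 59.7
```

Emit:
jog_arm --deltas '[{"dx": -0.006, "dz": 0.0035, "jaw": 0}, {"dx": -0.013, "dz": 0.0075, "jaw": 0}, {"dx": -0.013, "dz": 0.0075, "jaw": 0}]'

```text
time_s: 17.52
eef_pos: [0.6071, -0.0345, 0.2028]
eef_rot: [0.023, 0.866, -0.038, 0.498]
wrist_force: [-1.2, -4.0, -2.2]
opening: 0.176
grasp_force: 59.9
```

Emit:
jog_arm --deltas '[{"dx": -0.0017, "dz": 0.001, "jaw": 0}, {"dx": -0.0035, "dz": 0.002, "jaw": 0}, {"dx": -0.0035, "dz": 0.002, "jaw": 0}]'

```text
time_s: 17.9
eef_pos: [0.6076, -0.0344, 0.1999]
eef_rot: [0.023, 0.866, -0.037, 0.499]
wrist_force: [-5.9, -4.1, 5.1]
opening: 0.174
grasp_force: 61.0
```

Upward force is building, so I press slightly further and check by camera.

Emit:
jog_arm --deltas '[{"dx": -0.0017, "dz": 0.001, "jaw": 0}, {"dx": -0.0026, "dz": 0.0015, "jaw": 0}, {"dx": -0.0026, "dz": 0.0015, "jaw": 0}]'

```text
time_s: 18.27
eef_pos: [0.6094, -0.0346, 0.1999]
eef_rot: [0.023, 0.864, -0.037, 0.501]
wrist_force: [-6.0, -3.9, 12.3]
opening: 0.172
grasp_force: 61.3
```

```bash
python3 - <<'E'
from h import *
import cv2
s=camrig.camera("scene");t=camrig.camera("top");cv2.imwrite("pics/f.png",np.hstack([cv2.resize(t[140:236,215:311],(400,400),interpolation=2),cv2.resize(s[140:200,215:275],(400,400),interpolation=2)]))
E
```

```text
(no output)
```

View pics/f.png

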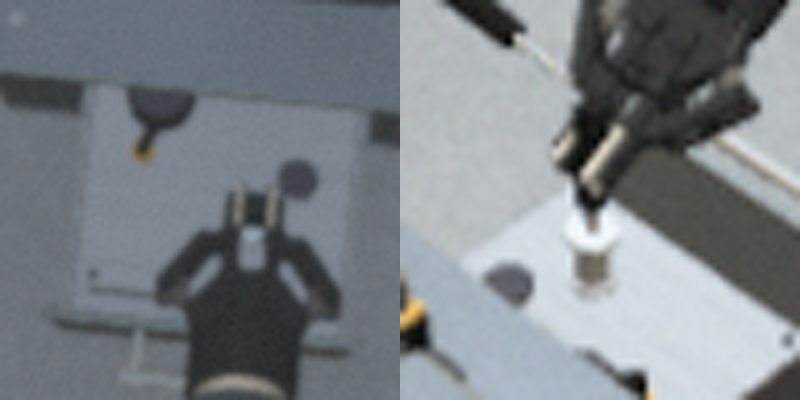

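The collar sits on the neck at (592,230) in the scene crop, and the 12 N push confirms it. Now I draw it straight out.

Emit:
jog_arm --deltas '[{"dx": 0.004, "dz": -0.0023, "jaw": 0}, {"dx": 0.015, "dz": -0.0087, "jaw": 0}, {"dx": 0.03, "dz": -0.0174, "jaw": 0}, {"dx": 0.045, "dz": -0.0261, "jaw": 0}, {"dx": 0.06, "dz": -0.0348, "jaw": 0}, {"dx": 0.075, "dz": -0.0435, "jaw": 0}, {"dx": 0.09, "dz": -0.0522, "jaw": 0}, {"dx": 0.105, "dz": -0.061, "jaw": 0}, {"dx": 0.12, "dz": -0.0697, "jaw": 0}, {"dx": 0.13, "dz": -0.0755, "jaw": 0}]'

```text
time_s: 19.62
eef_pos: [0.6071, -0.0329, 0.3472]
eef_rot: [0.022, 0.866, -0.037, 0.498]
wrist_force: [-0.4, 0.9, -1.4]
opening: 0.181
grasp_force: 59.8
```

```bash
python3 -c "
from h import *
p,r,o=tcp();print(r.as_matrix().round(3),o['q'])
for a in (3.05,-2.2,-1.6):
  d=np.array([np.cos(a),np.sin(a),0]);tip=np.array([.58,0,.33]);z=.5*d-np.array([0,0,.866]);go(tip-.176*d+.019*z,z,[-d[1],d[0],0])"
```

```text
[[ 0.501 -0.086  0.861]
 [-0.042 -0.996 -0.075]
 [ 0.864  0.002 -0.503]] [-0.38903399 -0.38796128  2.21161922  0.74249132  0.39007541  0.70982267]
t 19.62 row [ 3.9600e-02 -2.9600e-02  1.3510e-01  2.0000e-04 -1.5678e+00  6.4000e-03]
t 19.62 row [-6.0000e-04 -1.7310e-01  6.5400e-02  2.9280e-01 -1.4148e+00 -1.0931e+00]
t 19.62 row [-0.0486 -0.1968 -0.0172  0.4564 -1.1783 -1.7084]
```

Emit:
jog_arm --deltas '[{"dx": -0.002, "dy": -0.01, "dz": -0.001, "drx": 0.022, "dry": -0.056, "drz": -0.08, "jaw": 0}, {"dx": -0.049, "dy": -0.197, "dz": -0.017, "drx": 0.456, "dry": -1.178, "drz": -1.708, "jaw": 0}, {"dx": -0.049, "dy": -0.197, "dz": -0.017, "drx": 0.456, "dry": -1.178, "drz": -1.708, "jaw": 0}, {"dx": -0.049, "dy": -0.197, "dz": -0.017, "drx": 0.456, "dry": -1.178, "drz": -1.708, "jaw": 0}, {"dx": -0.049, "dy": -0.197, "dz": -0.017, "drx": 0.456, "dry": -1.178, "drz": -1.708, "jaw": 0}, {"dx": -0.049, "dy": -0.197, "dz": -0.017, "drx": 0.456, "dry": -1.178, "drz": -1.708, "jaw": 0}, {"dx": -0.049, "dy": -0.197, "dz": -0.017, "drx": 0.456, "dry": -1.178, "drz": -1.708, "jaw": 0}, {"dx": -0.049, "dy": -0.197, "dz": -0.017, "drx": 0.456, "dry": -1.178, "drz": -1.708, "jaw": 0}, {"dx": -0.049, "dy": -0.197, "dz": -0.017, "drx": 0.456, "dry": -1.178, "drz": -1.708, "jaw": 0}, {"dx": -0.049, "dy": -0.197, "dz": -0.017, "drx": 0.456, "dry": -1.178, "drz": -1.708, "jaw": 0}]'

```text
time_s: 20.88
eef_pos: [0.5851, 0.1657, 0.3129]
eef_rot: [0.164, 0.792, 0.584, -0.061]
wrist_force: [-0.0, 0.6, -1.5]
opening: 0.176
grasp_force: 59.8
```

```bash
python3 -c "
from h import *
p,r,o=tcp();print(o['q'])
for a in (-1.6,):
  d=np.array([np.cos(a),np.sin(a),0]);tip=np.array([.58,0,.33]);z=.5*d-np.array([0,0,.866]);go(tip-.176*d+.019*z,z,[-d[1],d[0],0])"
```

```text
[ 0.26288677  0.23143484  1.42192326 -0.35283744  1.48734306  0.59231568]
t 20.88 row [ 0.0004 -0.0003 -0.0009  0.077  -0.2011 -0.2972]
```

Emit:
jog_arm --deltas '[{"drx": 0.025, "dry": -0.067, "drz": -0.1, "jaw": 0}, {"drx": 0.051, "dry": -0.134, "drz": -0.2, "jaw": 0}, {"drx": 0.077, "dry": -0.201, "drz": -0.297, "jaw": 0}, {"drx": 0.077, "dry": -0.201, "drz": -0.297, "jaw": 0}, {"drx": 0.077, "dry": -0.201, "drz": -0.297, "jaw": 0}, {"drx": 0.077, "dry": -0.201, "drz": -0.297, "jaw": 0}]'

```text
time_s: 21.62
eef_pos: [0.585, 0.1657, 0.3123]
eef_rot: [0.18, 0.695, 0.672, -0.183]
wrist_force: [0.6, 0.5, -1.3]
opening: 0.171
grasp_force: 59.7
```

```bash
python3 - <<'E'
from h import *
import cv2
a=-1.6
d=np.array([np.cos(a),np.sin(a),0]);tip=np.array([.58,0,.33]);z=.5*d-np.array([0,0,.866]);go(tip-.176*d+.019*z,z,[-d[1],d[0],0])
s=camrig.camera("scene");t=camrig.camera("top")
for n in("top","scene"): print([proj(n,tip-k*d) for k in (0,.11)])
cv2.imwrite("pics/g.png",np.hstack([cv2.resize(t[110:230,190:310],(400,400),interpolation=2),cv2.resize(s[70:190,210:330],(400,400),interpolation=2)]))
E
```

```text
t 21.62 row [ 0.     -0.0002 -0.0014  0.0022 -0.0052 -0.0042]
[array([264.98456194, 189.82500512]), array([224.09859662, 188.50950588])]
[array([252.67823772, 139.34756662]), array([277.07212061, 152.73288791])]
```

View pics/g.png

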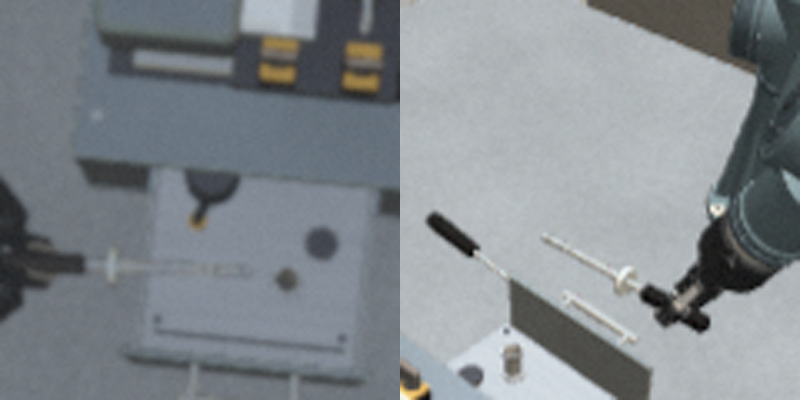

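The stick is over the open drawer, with the tip at top-crop (253,271) and scene-crop (543,236). I'll check that it is level by triangulation.

```bash
python3 - <<'E'
from h import *
import cv2
np.set_printoptions(precision=4,suppress=True)
T=lambda x,y:(190+(x+.5)*.3-.5,110+(y+.5)*.3-.5);S=lambda x,y:(210+(x-400+.5)*.3-.5,70+(y+.5)*.3-.5)
A,e1=tri(T(253,271),S(543,236));B,e2=tri(T(111,265),S(625,281))
print(A,e1,B,e2,np.degrees(np.arcsin((A-B)[2]/np.linalg.norm(A-B))),np.linalg.norm(A-B))
p,r,o=tcp();print(o["time_s"],abs(o["dq"]).max(),r.as_matrix().round(3))
E
```

```text
[ 0.578  -0.0018  0.3227] 0.0005192767765138368 [0.5828 0.1122 0.3253] 0.0029711869421931826 -1.3234147035349293 0.11411995281636389
21.725 0.00495144342109349 [[ 0.029  1.    -0.012]
 [ 0.868 -0.031 -0.495]
 [-0.496  0.004 -0.869]]
```

Emit:
jog_arm --deltas '[{"jaw": 0}, {"jaw": 0}, {"jaw": 0}, {"jaw": 0}]'

```text
time_s: 22.22
eef_pos: [0.5851, 0.166, 0.3115]
eef_rot: [0.179, 0.694, 0.673, -0.183]
wrist_force: [-0.0, 0.4, -0.9]
opening: 0.172
grasp_force: 59.7
```

```bash
python3 -c "
from bench import ctrl, camrig, monitor
print(ctrl.hand_in())"
```

```text
the job is handed in; nothing more can be done
None
```

The job is handed in at 22 s (no verdict was returned): drawer out at its stop, dipstick seated on the neck and drawn out, now held still above the open drawer, level to about 1.3° by camera, tip over the tank.

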